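# Clip the thermometer onto the saucepan's rim

### The arm

A 7-joint arm with a two-finger parallel gripper is mounted at the origin on a cart in front of the work surface, level with it; the furniture and walls round the work are solid. World frame = base frame: x ahead of the robot, y to its left, z up, the work surface at z = 0. Lengths are in m, angles in degrees, forces in N, time in s.
With the tool pointing down it reaches from about 0.425 to 0.875 m from the base axis. Payload 4.7 kg.
Tool frame: the origin (TCP) lies between the finger pads; the fingertips stand ahead of it and the grasp point (between the pads) lies 11 mm behind it (tcp_to_tips is the z of the fingertips in the tool frame, in m); z points along the fingers, y is the line along which they close (so a half turn about z gives the same grasp; the last joint's range is limited). The gripper opens to 87 mm and grips with 3 to 60 N. Pads are 19 mm wide; open, the fingers measure 117 mm over their backs; the gripper's body (75 mm by 190 mm) begins 51 mm behind the grasp point.
Start: joints at [65.724, 18.392, -4.016, 83.108, 1.295, 78.541, -3.26], TCP at [0.276, -0.589, 0.231] pointing down, gripper open.
Joint ranges: [-163.93, 163.93], [-17.29, 119.83], [-79.2, 71.16], [3.27, 140.29], [-89.18, 269.18], [5.43, 117.66], [-154.24, 154.24]. Speed limits (degrees/s): [147.25, 147.25, 180, 180, 180, 180, 180].

### API

Orientations are given as [roll, pitch, yaw] about the fixed x, y, z axes, in that order (R = Rz(yaw) Ry(pitch) Rx(roll)).
In Python, from cell import get_state, snapshot, camera_model, hand_in, tcp_to_tips gives the robot as it stands.
- The arm moves only by the tool carry_out, never from a script. Its arguments are lists of equal length, an entry for each row: "jaw": the opening, from 0 (shut) to 1 (fully open); "translation": the shift along the tool's x, y, z in m, a list of three; "rot": the turn, a rotation vector about the tool's x, y, z in degrees, a list of three. In form: {"jaw": [jaw, ...], "translation": [[dx, dy, dz], ...], "rot": [[wx, wy, wz], ...]}. A call has 1 to 12 rows; each row shifts and turns the commanded pose from where the row before left it, along the tool's axes as they then stand; what a row does not reach is not made up. A row lasts 1/10 s, in which the tool goes at most 50 mm and 8.59 degrees, less where a joint would pass 70% of its speed; a pose out of reach is approached as far as the arm can. A call is refused whole if a number of a shift passes 0.05 or a number of a turn 8.59, either way. A call with a gripper value outside its range is refused whole. The fingers move at their own pace and stop on an object; "grip_force" is the grip in N (left out, the last holds). Time passes only in rows, so rows that do not move let the fingers close. It gives the time, the measured TCP pose, the force, the opening and the grip force at its end, in the units of the state.
- get_state(): the state, without advancing time (a new reading comes with each control period).
- snapshot(name): name is "scene" or "top" or "wrist"; returns the picture (480x640x3 uint8, red, green, blue); there is no depth.
- camera_model(name): a dict with "mtx" (3x3 intrinsics, pixels), "R" (3x3) and "t" (3): a world point X has camera coordinates R X + t; the wrist camera has in their place "mount" (4x4, takes a point from camera to tool coordinates, whose origin is the TCP and whose axes are the flange's). Camera axes: x right, y down, z forward; pixel columns grow to the right and rows downward; lengths in m; the calibration is good to about 2 mm. The wrist camera is an equidistant fisheye: a pixel r from the principal point sees the ray r / f radians off the axis. A picture is of the moment at which its call begins: read the wrist's pose just before it. camera_model takes no time and is no camera call.
- hand_in(): hands the job in; it is judged then, once.
The state is a dict: "time_s": time; "joint_pos": joint angles; "joint_vel": joint speeds; "joint_torque": joint torques, N m; "ee_pos": TCP position; "tool_rot": TCP orientation; "force": force on the tool from outside, world axes, zero at the start; "moment": the same for the moment, N m; "gripper_width": finger opening in m; "grasp_force": force on a finger pad.
Only numpy, scipy, OpenCV 4.12 (cv2) and the standard library are available. Lean on these libraries where they do the work, as an engineer would, in place of code of your own. Each camera call takes 0.05 s, during which the arm holds its last target. There are 200 camera calls.

### The job

Get the saucepan ready for heating oil: pick up the thermometer that lies beside the hob, squeeze its two levers to open the sprung jaws, and clip it upright onto the pan's rim, with the probe hanging inside the pan, the display outside and the clip pushed gently down until it sits on the rim. Let go so that it holds by itself. Do not shove or tip the pan, and leave the other things where they are.

Things in the scene. Friction and masses are not known exactly. Their poses are not given: they have to be found in the camera images.
- clip: pan thermometer on a sprung clip like a clothes peg, 100 g, 26 mm wide, lying on its side. Origin on the pivot axis, at its underside as it lies; x from levers to jaws, z along the pivot (up as it lies), y from display to probe. This frame belongs to the probe half (y > 0); the display half turns on joint clip_lever, so the clip's middle line is x turned by minus half that value about z
- clip_lever (a joint): opening angle of the clip: 0 jaws shut (the pads 1 mm apart), about 0.12 to 0.18 when biting the rim, 0.5 fully squeezed open. The spring needs about 10 N on each lever, 30 mm from the pivot, to open it fully
- clip_grip (a point): where to squeeze: between the two levers (steel with red plastic faces, x = -11 to -46 mm in the clip's frame, 26 mm wide), 30 mm behind the pivot. Over the outer faces they measure 49 mm here when closed (splayed, 57 mm at the ends); squeezed fully they are parallel and 34 mm over the outer faces
- clip_pivot (a point): middle of the pivot axis (x = 0, 13 mm above the underside). The spring drum round it, 14 mm diameter, is the throat of the clip: seated fully, it rests on the rim, the pivot 7 mm above the rim's top
- clip_jaws (a point): point between the jaws' rubber pads, 25 mm ahead of the pivot. The jaws run from x = 10 to 43 mm, tips turned outward; squeezed fully, they part by 13 mm here
- display (a point): face of the black display housing on the outside of the display-side jaw (36 x 24 x 12 mm, x = 8 to 44 mm, y = -8 to -21 mm in the clip's frame when closed)
- probe_tip (a point): tip of the probe, a 4 mm steel rod fixed beside the probe-side jaw, parallel to the clip's x axis at y = 16.5 mm, reaching 80 mm ahead of the pivot
- saucepan: straight-sided aluminium saucepan, 1.3 kg, loose on the hob: 180 mm outer diameter, 110 mm high, wall 4 mm thick, inside depth 104 mm, plain rim. Origin: centre of its underside; z up; its handle sticks out along +x from the wall to 268 mm from the centre, at 80 to 120 mm height
- pan_rim_center (a point): centre of the saucepan's mouth, at the height of the rim's top; the middle of the wall is 88 mm from it
- hob: portable induction hob the saucepan stands on, 300 (x) x 250 (y) x 58 mm, fixed; origin at the centre of its underside; control strip toward -x
- tomato_tin: bystander: small tin, 58 mm diameter, 72 mm high, origin at the centre of its underside
- ramekin_a: bystander: small white ribbed dish, 68 mm diameter, 38 mm high, origin at the centre of its underside
- timer: bystander: white wind-up timer, 74 mm diameter, 55 mm high, origin at the centre of its underside

How it is judged:
By the outcome, as a careful person would: the job done as asked, in the order asked, and still so for the second after the job is handed in, with the robot touching nothing.
It also fails if it takes over 48 s, if anything falls off the work surface, if the arm or the gripper's body presses on something with over 40 N, if the wrist force passes 120 N, or if a joint passes its speed limit or range.

## Working session

There is one attempt and no reset: what is moved stays moved. The work goes in short steps, Python scripts to look and compute and a tool call to move; the robot and the scene stay as the last step left them, time stands still between calls to the robot, and variables do not carry over. Pictures are saved under pics/ and viewed, at most 12 in all, crops included, and the job is handed in when it is done.

Besides the shell and the picture viewer there is one more tool, called after "Request:" as name(argument=value, ...), one argument or row to a line, values as JSON. carry_out: Moves the arm, as the interface text tells. Its arguments: {"type":"object","properties":{"jaw":{"type":"array"},"translation":{"type":"array"},"rot":{"type":"array"},"grip_force":{"type":"number"}},"required":["jaw","translation","rot"]}

```bash
mkdir -p pics; ls; python3 - <<'E'
from cell import *
import cv2,numpy as np
s=get_state();print({k:np.round(v,3).tolist() for k,v in s.items()});print(tcp_to_tips)
for n in("scene","top","wrist"):
    m=camera_model(n);print(n,{k:np.round(v,4).tolist() for k,v in m.items()})
for n in("scene","top"):
    cv2.imwrite(f"pics/{n}0.png",snapshot(n)[:,:,::-1])
E
```

```text
pics
{'time_s': 0.0, 'joint_pos': [65.724, 18.438, -4.017, 83.176, 1.294, 78.541, -3.261], 'joint_vel': [-0.058, 0.032, -0.048, 0.027, 0.115, 0.004, -0.048], 'joint_torque': [0.0, -49.128, -0.404, -31.253, -0.064, 0.044, 0.0], 'ee_pos': [0.275, -0.588, 0.229], 'tool_rot': [-179.89, 0.004, 25.087], 'force': [-0.111, -0.878, -0.0], 'moment': [-0.008, -0.028, 0.041], 'grasp_force': 0.0, 'gripper_width': 0.087}
0.008
scene {'mtx': [[513.673, 0.0, 320.2074], [0.0, 513.673, 231.5971], [0.0, 0.0, 1.0]], 'R': [[0.9961, 0.0869, 0.0176], [0.0773, -0.7541, -0.6522], [-0.0434, 0.651, -0.7578]], 't': [-0.5618, 0.0727, 1.1264]}
top {'mtx': [[437.5478, 0.0, 318.5469], [0.0, 437.5478, 239.8546], [0.0, 0.0, 1.0]], 'R': [[0.009, -0.9998, 0.0198], [-0.9903, -0.0117, -0.1385], [0.1387, -0.0183, -0.9902]], 't': [0.0278, 0.5697, 1.2054]}
wrist {'mtx': [[371.6483, 0.0, 320.554], [0.0, 371.6483, 234.7984], [0.0, 0.0, 1.0]], 'mount': [[0.0013, -0.9592, -0.2826, 0.078], [1.0, 0.0014, -0.0002, 0.0002], [0.0006, -0.2826, 0.9592, -0.1541], [0.0, 0.0, 0.0, 1.0]]}
```

View pics/scene0.png

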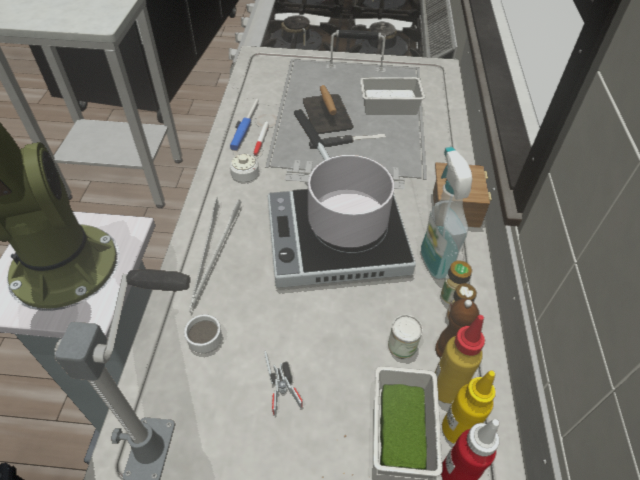

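View pics/top0.png

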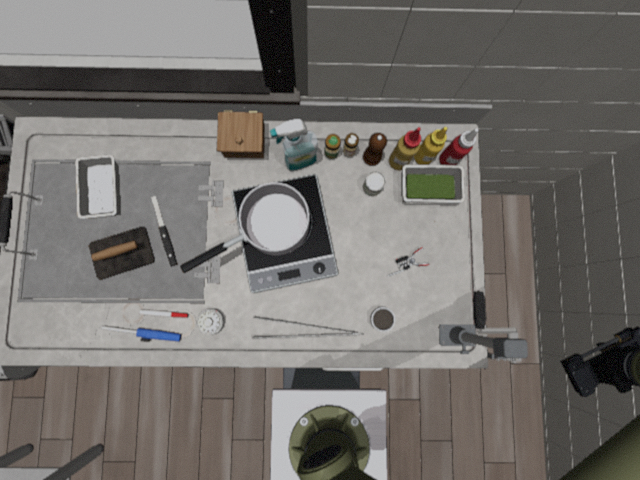

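The top view shows the clip at about (408,260), its red levers to the right and its probe to the left. The pan's rim is near (275,218), with the handle toward lower left. In the scene view the clip is at about (283,385). A tall can opener stands near (485,340) in the top view.

```bash
cat >h.py <<'E'
from cell import *
import cv2,numpy as np
from scipy.spatial.transform import Rotation as Rr
def ray(n,uv,st=None):
    m=camera_model(n);K=m["mtx"];u=(np.array(uv,float)-[K[0][2],K[1][2]])/K[0][0]
    if n=="wrist":
        r=np.hypot(*u);d=np.r_[u/r*np.sin(r),np.cos(r)] if r>1e-9 else np.array([0,0,1.])
        M=np.array(m["mount"]);T=np.eye(4);T[:3,:3]=Rr.from_euler("xyz",st["tool_rot"],degrees=True).as_matrix();T[:3,3]=st["ee_pos"]
        W=T@M;return W[:3,3],W[:3,:3]@d
    R=np.array(m["R"]);return -R.T@np.array(m["t"]),R.T@np.r_[u,1]
def onz(n,uv,z,st=None):
    o,d=ray(n,uv,st);return o+d*(z-o[2])/d[2]
def tri(o1,d1,o2,d2):
    a=np.linalg.lstsq(np.c_[d1,-d2],o2-o1,rcond=None)[0];p,q=o1+a[0]*d1,o2+a[1]*d2
    return (p+q)/2,np.linalg.norm(p-q)
def go(target,rot,st=None):
    """tool-frame shift and rotvec from present pose"""
    st=st or get_state();R=Rr.from_euler("xyz",st["tool_rot"],degrees=True)
    return R.inv().apply(np.array(target)-st["ee_pos"]),(R.inv()*rot).as_rotvec(degrees=True)
E
python3 - <<'E'
from h import *
np.set_printoptions(precision=4,suppress=True)
for uv in [(408,260),(420,250),(425,264)]:print(onz("top",uv,.013))
for uv in [(283,385),(275,408),(298,402),(268,357)]:print("s",onz("scene",uv,.013))
print("pan",onz("top",(275,218),.168),onz("scene",(350,185),.168),"opener",onz("top",(490,345),.0),onz("scene",(150,450),0),onz("scene",(90,340),.15))
print("handle",onz("top",(183,267),.158))
# rim candidates in scene/top crops
cv2.imwrite("pics/z.png",np.hstack([cv2.resize(cv2.imread("pics/top0.png")[160:300,180:330],None,fx=2.6,fy=2.6,interpolation=2),cv2.resize(cv2.imread("pics/scene0.png")[140:280,260:410],None,fx=2.6,fy=2.6,interpolation=2)]))
E
```

```text
[ 0.5172 -0.2267  0.013 ]
[ 0.5468 -0.2623  0.013 ]
[ 0.5061 -0.2759  0.013 ]
s [ 0.5158 -0.2348  0.013 ]
s [ 0.5074 -0.2787  0.013 ]
s [ 0.5468 -0.264   0.013 ]
s [ 0.4799 -0.182   0.013 ]
pan [0.6066 0.1481 0.168 ] [0.6107 0.1417 0.168 ] opener [ 0.2769 -0.4605  0.    ] [ 0.3048 -0.3658  0.    ] [ 0.204  -0.2482  0.15  ]
handle [0.4793 0.3787 0.158 ]
```

View pics/z.png

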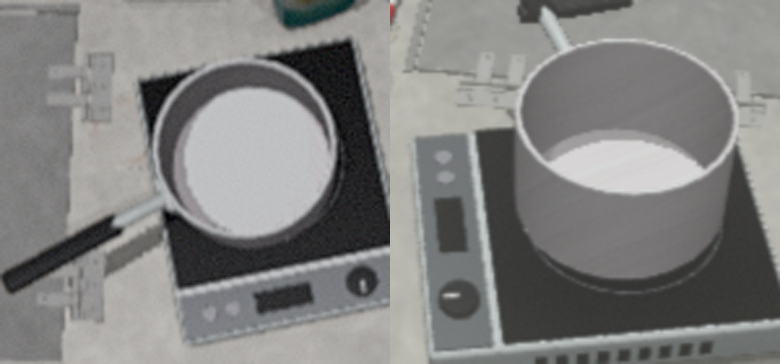

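The crop shows the pan's rim centred near the earlier estimate, at about (0.607, 0.147). The handle points to about 119°. I'll move the wrist over the clip, going round the opener.

Request:
carry_out(
  jaw=[1,1,1,1,1,1,1],
  translation=[
    [0.037,0.0172,0],
    [0.037,0.0172,0],
    [0.037,0.0172,0],
    [0.037,0.0172,0],
    [0.037,0.0172,0],
    [0.037,0.0172,0],
    [0,0,0],
  ],
  rot=[
    [0,0,0],
    [0,0,0],
    [0,0,0],
    [0,0,0],
    [0,0,0],
    [0,0,0],
    [0,0,0],
  ],
)

```text
time_s: 0.8
ee_pos: [0.5277, -0.5833, 0.227]
tool_rot: [-179.8, -0.3, 25.6]
force: [-0.2, 0.9, -0.5]
gripper_width: 0.0871
grasp_force: 0.0
```

Request:
carry_out(
  jaw=[1,1,1,1,1,1,1,1,1,1,1],
  translation=[
    [0.0165,-0.0353,0],
    [0.0214,-0.0326,0],
    [0.026,-0.0291,0],
    [0.0299,-0.0251,0],
    [0.0332,-0.0205,0],
    [0.0358,-0.0154,0],
    [0.0377,-0.0101,0],
    [0.0387,-0.0045,0],
    [0.039,0.001,0],
    [0,0,0],
    [0,0,0],
  ],
  rot=[
    [0,0,-8.33],
    [0,0,-8.33],
    [0,0,-8.33],
    [0,0,-8.33],
    [0,0,-8.33],
    [0,0,-8.33],
    [0,0,-8.33],
    [0,0,-8.33],
    [0,0,-8.33],
    [0,0,0],
    [0,0,0],
  ],
)

```text
time_s: 1.9
ee_pos: [0.5195, -0.2367, 0.2306]
tool_rot: [-180.0, 0.1, 100.1]
force: [0.6, -0.7, -0.2]
gripper_width: 0.087
grasp_force: 0.0
```

```bash
python3 - <<'E'
from h import *
import json
s=get_state();print(np.round(s["ee_pos"],4),s["tool_rot"],s["joint_pos"],s["time_s"])
im=snapshot("wrist");cv2.imwrite("pics/w1full.png",im[:,:,::-1])
json.dump({k:np.array(v).tolist() for k,v in s.items()},open("s1.json","w"))
E
```

```text
[ 0.5195 -0.2367  0.2306] [-1.79968797e+02  7.12314234e-02  1.00086075e+02] [ 45.20371101  10.39157647 -26.40775263  93.94852915   4.80678925
  76.76156134  28.15496804] 1.9
```

View pics/w1full.png

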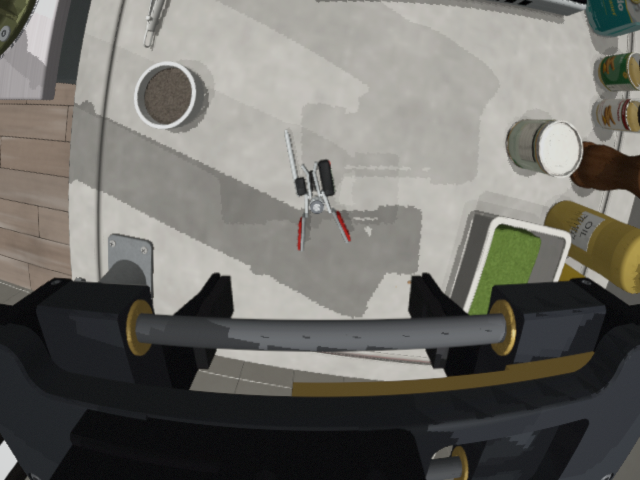

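The wrist view shows the clip's pivot at about (316,207), lever ends at (301,248) and (348,240), the probe tip at (288,130) and the display at (325,178). I'll measure these with a red mask.

```bash
python3 - <<'E'
from h import *
import json
np.set_printoptions(precision=4,suppress=True)
s=json.load(open("s1.json"))
im=cv2.imread("pics/w1full.png");b,g,r=[im[:,:,i].astype(int) for i in range(3)]
m=((r>g+60)&(r>b+60)).astype(np.uint8);m[:, :280]=0;m[:,370:]=0;m[:190]=0;m[260:]=0
n,l,st,c=cv2.connectedComponentsWithStats(m)
cs=[]
for i in range(1,n):
    if st[i,4]>20:
        p=np.array([onz("wrist",(x,y),.024,s)[:2] for y,x in np.argwhere(l==i)])
        q,_,_,_=cv2.fitLine(p.astype(np.float32)*1000,2,0,.01,.01).ravel(),0,0,0
        d=q[:2]/np.linalg.norm(q[:2]); t=(p-p.mean(0))@d
        print(st[i],c[i],p.mean(0),"dir",np.degrees(np.arctan2(d[1],d[0])),"ext",t.min(),t.max());cs.append(p.mean(0))
piv=onz("wrist",(316,207),.026,s);tip=onz("wrist",(288,130),.013,s)
print("lever mid",np.mean(cs,0),"dist",np.linalg.norm(cs[0]-cs[1]),"piv",piv,"tip",tip)
v=piv[:2]-np.mean(cs,0);print("mid heading",np.degrees(np.arctan2(v[1],v[0])),np.linalg.norm(v))
v=tip[:2]-piv[:2];print("tip heading",np.degrees(np.arctan2(v[1],v[0])),np.linalg.norm(v))
cv2.imwrite("pics/w1z.png",cv2.resize(im[110:270,240:400],None,fx=3.6,fy=3.6,interpolation=2))
E
```

```text
[337 212  14  29  98] [343.1735 226.1939] [ 0.5458 -0.2522] dir -55.638035 ext -0.016036639395959555 0.016184018508438962
[298 220   3  30  70] [299.0571 235.0714] [ 0.5036 -0.2692] dir -83.00798 ext -0.015845295812697783 0.014897302557926598
lever mid [ 0.5247 -0.2607] dist 0.04555055330486845 piv [ 0.5154 -0.2371  0.026 ] tip [ 0.4748 -0.1675  0.013 ]
mid heading 111.5186096729912 0.025369619791160116
tip heading 120.27044859316995 0.08058058353538036
```

View pics/w1z.png

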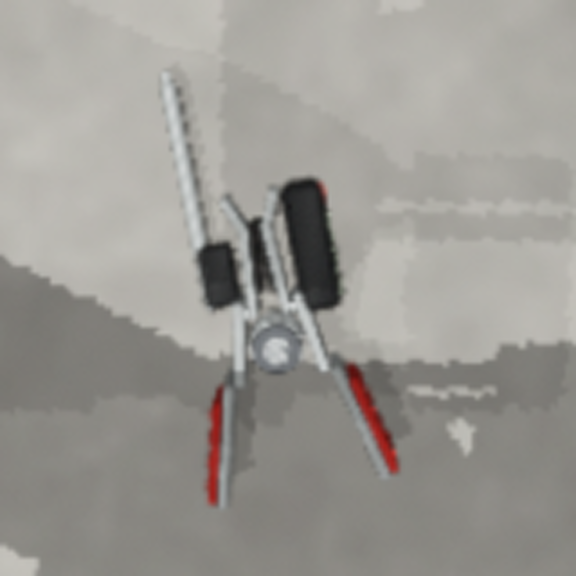

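```bash
python3 - <<'E'
from h import *
np.set_printoptions(precision=4,suppress=True)
R=Rr.from_euler("z",111,degrees=True)*Rr.from_euler("x",180,degrees=True)*Rr.from_euler("y",45,degrees=True)
z=R.as_matrix()[:,2];T=np.array([.5238,-.2584,.016]);P=T-.1*z
print(z,P,go(P,R))
R0=Rr.from_euler("xyz",get_state()["tool_rot"],degrees=True)
print(R0.inv().apply(P-get_state()["ee_pos"]))
E
```

```text
[-0.2534  0.6601 -0.7071] [ 0.5491 -0.3244  0.0867] (array([-0.0899,  0.0147,  0.1439]), array([  4.292 ,  44.9229, -10.4951]))
[-0.0899  0.0147  0.1439]
```

Request:
carry_out(
  jaw=[1,1,1,1,1,1,1,1,1,1,1,1],
  translation=[
    [-0.03,0.005,0.02],
    [-0.03,0.005,0.02],
    [-0.03,0.005,0.02],
    [0,0,0],
    [0,0,0],
    [0,0,0],
    [0,0,0],
    [0,0,0],
    [0,0,0],
    [0,0,0],
    [0,0,0],
    [0,0,0],
  ],
  rot=[
    [0,0,0],
    [0,0,0],
    [0,0,0],
    [0,0,-5.45],
    [0,0,-5.45],
    [0,7.5,0],
    [0,7.5,0],
    [0,7.5,0],
    [0,7.5,0],
    [0,7.5,0],
    [0,7.5,0],
    [0,0,0],
  ],
)

```text
time_s: 3.15
ee_pos: [0.5474, -0.327, 0.1604]
tool_rot: [-179.2, -45.6, 110.0]
force: [-0.4, -1.2, -2.6]
gripper_width: 0.087
grasp_force: 0.0
```

```bash
python3 - <<'E'
from h import *
np.set_printoptions(precision=4,suppress=True)
R=Rr.from_euler("z",111,degrees=True)*Rr.from_euler("x",180,degrees=True)*Rr.from_euler("y",45,degrees=True)
z=R.as_matrix()[:,2];T=np.array([.5238,-.2584,.016]);s=get_state()
print(s["ee_pos"],s["tool_rot"],s["joint_pos"],go(T-.1*z,R),go(T,R)[0])
E
```

```text
[ 0.5474 -0.327   0.1604] [-179.1999  -45.6013  109.9695] [ 51.8048  52.6732 -25.2899  54.1385  -8.0705 112.9355  48.6748] (array([-0.0513,  0.0033,  0.0528]), array([-0.0676, -0.6063, -0.7206])) [-0.0524  0.0034  0.1528]
```

Request:
carry_out(
  jaw=[1,1,1,1,1,1],
  translation=[
    [-0.0255,0.0017,0.026],
    [-0.0255,0.0017,0.026],
    [0,0,0.03],
    [0,0,0.03],
    [0,0,0],
    [0,0,0],
  ],
  rot=[
    [0,0,-0.6],
    [0,-0.4,0],
    [0,0,0],
    [0,0,0],
    [0,0,0],
    [0,0,0],
  ],
)

```text
time_s: 3.75
ee_pos: [0.5383, -0.2826, 0.0562]
tool_rot: [179.4, -44.4, 111.8]
force: [0.2, -1.3, 0.4]
gripper_width: 0.0872
grasp_force: 0.0
```

```bash
python3 - <<'E'
from h import *
np.set_printoptions(precision=4,suppress=True)
R=Rr.from_euler("z",111,degrees=True)*Rr.from_euler("x",180,degrees=True)*Rr.from_euler("y",45,degrees=True)
z=R.as_matrix()[:,2];T=np.array([.5238,-.2584,.016]);s=get_state()
print(s["ee_pos"],s["tool_rot"],s["joint_pos"],go(T,R))
cv2.imwrite("pics/w2.png",snapshot("wrist")[:,:,::-1])
E
```

```text
[ 0.5383 -0.2826  0.0562] [179.4382 -44.4113 111.7568] [ 52.0823  52.8262 -25.5414  66.4856  -6.5955  99.6729  51.8425] (array([-0.0082, -0.005 ,  0.0481]), array([0.0293, 0.586 , 0.5408]))
```

View pics/w2.png

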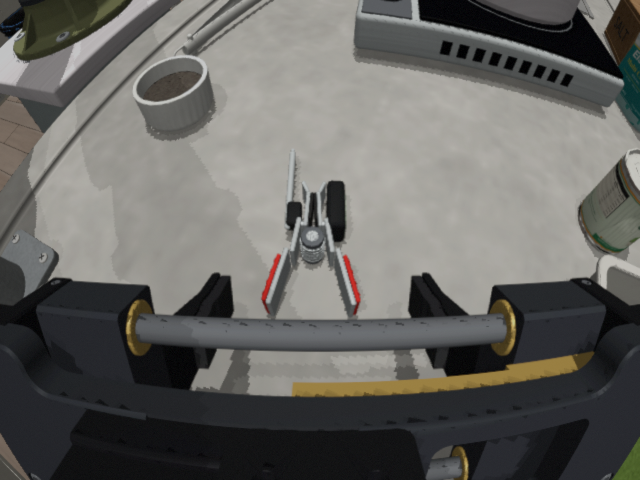

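The clip is ahead of the fingers with its middle line at column 313, slightly left of the tool centre at 320. That matches the −5 mm shift I computed along tool y, so I'll advance and squeeze.

Request:
carry_out(
  jaw=[1,1,1,1,1,1],
  translation=[
    [-0.008,-0.005,0.012],
    [0,0,0.013],
    [0,0,0.012],
    [0,0,0.009],
    [0,0,0],
    [0,0,0],
  ],
  rot=[
    [0,0.5,0],
    [0,0,0.5],
    [0,0,0],
    [0,0,0],
    [0,0,0],
    [0,0,0],
  ],
)

```text
time_s: 4.4
ee_pos: [0.5245, -0.2586, 0.017]
tool_rot: [179.9, -45.1, 111.1]
force: [0.3, 0.2, -0.5]
gripper_width: 0.0869
grasp_force: 0.0
```

```bash
python3 - <<'E'
from h import *
np.set_printoptions(precision=4,suppress=True)
R=Rr.from_euler("z",111,degrees=True)*Rr.from_euler("x",180,degrees=True)*Rr.from_euler("y",45,degrees=True)
T=np.array([.5238,-.2584,.016]);s=get_state()
print(s["ee_pos"],s["tool_rot"],s["force"],go(T,R,s))
im=snapshot("wrist")
b,g,r=[im[:,:,i].astype(int) for i in (2,1,0)]
m=((r>g+60)&(r>b+60)).astype(np.uint8);m[:, :220]=0;m[:,420:]=0;m[:180]=0;m[400:]=0
n,l,st,c=cv2.connectedComponentsWithStats(m)
for i in range(1,n):
    if st[i,4]>20: print(st[i],c[i])
E
```

```text
[ 0.5245 -0.2586  0.017 ] [179.8798 -45.0813 111.1217] [ 0.3309  0.166  -0.4845] (array([-0.0004, -0.0006,  0.001 ]), array([ 0.0341, -0.0814,  0.0859]))
[259 272  20  47 298] [268.4027 295.4396]
[359 273  19  46 286] [367.8601 295.8147]
```

Request:
carry_out(
  jaw=[0.6,0.5,0.4,0.3,0.2,0.2,0.2,0.2,0.2,0.2],
  translation=[
    [0,0,0],
    [0,0,0],
    [0,0,0],
    [0,0,0],
    [0,0,0],
    [0,0,0],
    [0,0,0],
    [0,0,0],
    [0,0,0],
    [0,0,0],
  ],
  rot=[
    [0,0,0],
    [0,0,0],
    [0,0,0],
    [0,0,0],
    [0,0,0],
    [0,0,0],
    [0,0,0],
    [0,0,0],
    [0,0,0],
    [0,0,0],
  ],
  grip_force=30,
)

```text
time_s: 5.45
ee_pos: [0.5244, -0.2586, 0.0169]
tool_rot: [179.9, -45.1, 111.1]
force: [-0.7, -1.1, 0.8]
gripper_width: 0.0334
grasp_force: 30.0
```

```bash
python3 - <<'E'
from h import *
np.set_printoptions(precision=4,suppress=True)
s=get_state();print(s["ee_pos"],s["tool_rot"],s["gripper_width"],s["grasp_force"],s["force"])
E
```

```text
[ 0.5244 -0.2586  0.0169] [179.8957 -45.0846 111.0959] 0.03336691007383379 29.99969707801938 [-0.7419 -1.107   0.8132]
```

The levers are fully squeezed: width 33.4 mm at 30 N. I'll lift slowly and measure the pan's rim from the first pictures.

Request:
carry_out(
  jaw=[0.2,0.2,0.2,0.2,0.2,0.2,0.2,0.2,0.2,0.2],
  translation=[
    [0.005,0,-0.005],
    [0.01,0,-0.01],
    [0.02,0,-0.02],
    [0.025,0,-0.025],
    [0.025,0,-0.025],
    [0.025,0,-0.025],
    [0.025,0,-0.025],
    [0.025,0,-0.025],
    [0.02,0,-0.02],
    [0,0,0],
  ],
  rot=[
    [0,0,0],
    [0,0,0],
    [0,0,0],
    [0,0,0],
    [0,0,0],
    [0,0,0],
    [0,0,0],
    [0,0,0],
    [0,0,0],
    [0,0,0],
  ],
)

```text
time_s: 6.45
ee_pos: [0.5254, -0.2589, 0.2771]
tool_rot: [179.4, -44.7, 111.5]
force: [0.1, -0.0, -1.0]
gripper_width: 0.0336
grasp_force: 30.0
```

```bash
cat >>h.py <<'E'
def proj(n,P):
    m=camera_model(n);c=np.array(m["R"])@P+np.array(m["t"]);q=np.array(m["mtx"])@c;return q[:2]/q[2]
def rimfit(n,im,c0,z=.168,it=4):
    """rim ring: brightest ridge (4 mm wall top) along radial lines on the rim plane"""
    g=cv2.GaussianBlur(cv2.cvtColor(im,cv2.COLOR_BGR2GRAY),(0,0),.8).astype(np.float32);c=np.array(c0)
    for _ in range(it):
        pts=[];rs=np.arange(.078,.098,.0005)
        for a in np.radians(np.arange(0,360,5)):
            uv=np.array([proj(n,np.r_[c+r*np.array([np.cos(a),np.sin(a)]),z]) for r in rs],np.float32)
            v=cv2.remap(g,uv[:,0].copy(),uv[:,1].copy(),1).ravel()
            k=v.argmax()
            if 3<k<len(rs)-4 and v[k]-max(v[:k].min(),v[k:].min())>25: pts.append(c+rs[k]*np.array([np.cos(a),np.sin(a)]))
        pts=np.array(pts)
        for _ in range(3):
            s=np.linalg.lstsq(np.c_[2*pts,np.ones(len(pts))],(pts**2).sum(1),rcond=None)[0]
            rad=np.sqrt(s[2]+s[:2]@s[:2]);e=np.linalg.norm(pts-s[:2],axis=1)-rad
            ok=abs(e)<max(.002,2*e.std()*0+.002)
            pts2=pts[ok]
            if len(pts2)>8: pts=pts2
        c=s[:2]
    return c,rad,len(pts),np.abs(e).mean()
E
python3 - <<'E'
from h import *
np.set_printoptions(precision=4,suppress=True)
s=get_state();print(s["ee_pos"],s["gripper_width"],s["force"])
for n in("top","scene"):print(n,rimfit(n,cv2.imread(f"pics/{n}0.png"),(.608,.146)))
E
```

```text
[ 0.5254 -0.2589  0.2771] 0.033592187372619056 [ 0.1295 -0.0166 -0.9588]Traceback (most recent call last):
  File "<stdin>", line 4, in <module>
  File "h.py", line 28, in rimfit
    uv=np.array([proj(n,np.r_[c+r*np.array([np.cos(a),np.sin(a)]),z]) for r in rs],np.float32)
                 ~~~~^^^^^^^^^^^^^^^^^^^^^^^^^^^^^^^^^^^^^^^^^^^^^^^^
  File "h.py", line 21, in proj
    m=camera_model(n);c=np.array(m["R"])@P+np.array(m["t"]);q=np.array(m["mtx"])@c;return q[:2]/q[2]
ValueError: time passes only in moves, steps and waits
```

```bash
sed -i 's/^import cv2,numpy as np/import cv2,numpy as np,functools\ncamera_model=functools.lru_cache(camera_model)/' h.py
python3 - <<'E'
from h import *
np.set_printoptions(precision=4,suppress=True)
for n in("top","scene"):print(n,rimfit(n,cv2.imread(f"pics/{n}0.png"),(.608,.146)))
E
```

```text
top (array([0.6103, 0.1517]), np.float64(0.0881322665600052), 24, np.float64(0.00048636902292355813))
scene (array([0.6115, 0.1502]), np.float64(0.08769660621416339), 17, np.float64(0.00030714969307661167))
```

The rim fit agrees between the two views: centre about (0.611, 0.151), radius 88 mm. I'll clip at rim angle 75°, well away from the handle at 120°. First I'll reorient and carry the clip over.

Request:
carry_out(
  jaw=[0.2,0.2,0.2,0.2,0.2,0.2,0.2,0.2,0.2,0.2,0.2,0.2],
  translation=[
    [0.0071,0,-0.0071],
    [0.0061,0,-0.0079],
    [0.005,0,-0.0087],
    [0.0038,0,-0.0092],
    [0.0026,0,-0.0097],
    [0.0013,0,-0.0099],
    [0,0,0],
    [0,0,0],
    [0,0,0],
    [0,0,0],
    [0,0,0],
    [0,0,0],
  ],
  rot=[
    [0,-7.5,0],
    [0,-7.5,0],
    [0,-7.5,0],
    [0,-7.5,0],
    [0,-7.5,0],
    [0,-7.5,0],
    [0,0,-7.7],
    [0,0,-7.7],
    [0,0,-7.7],
    [0,0,-7.7],
    [0,0,-7.7],
    [0,0,-7.7],
  ],
)

```text
time_s: 7.65
ee_pos: [0.5235, -0.2585, 0.3307]
tool_rot: [179.9, -0.1, 157.6]
force: [0.2, -0.5, -0.3]
gripper_width: 0.0334
grasp_force: 30.0
```

Request:
carry_out(
  jaw=[0.2,0.2,0.2,0.2,0.2,0.2,0.2,0.2,0.2,0.2,0.2,0.2],
  translation=[
    [0,0,0],
    [0.002,0.03,0],
    [0.002,0.046,0],
    [0.002,0.048,0],
    [0.002,0.048,0],
    [0.002,0.048,0],
    [0.002,0.048,0],
    [0.002,0.048,0],
    [0.002,0.048,0],
    [0.002,0.046,0],
    [0.002,0.046,0],
    [0.002,0.04,0],
  ],
  rot=[
    [0,0,-7.8],
    [0,0,0],
    [0,0,0],
    [0,0,0],
    [0,0,0],
    [0,0,0],
    [0,0,0],
    [0,0,0],
    [0,0,0],
    [0,0,0],
    [0,0,0],
    [0,0,0],
  ],
)

```text
time_s: 8.85
ee_pos: [0.6303, 0.2282, 0.3316]
tool_rot: [179.9, -0.1, 165.1]
force: [0.3, -0.2, -1.1]
gripper_width: 0.0337
grasp_force: 30.0
```

Request:
carry_out(
  jaw=[0.2,0.2,0.2,0.2,0.2,0.2,0.2,0.2,0.2],
  translation=[
    [0,0,0],
    [0,0,0],
    [0,0,0],
    [0,0,0],
    [0,0,0],
    [0,0,0],
    [0,0,0],
    [0,0,0],
    [0,0,0],
  ],
  rot=[
    [0,0,0],
    [0,-7.5,0],
    [0,-7.5,0],
    [0,-7.5,0],
    [0,-7.5,0],
    [0,-7.5,0],
    [0,-7.5,0],
    [0,0,0],
    [0,0,0],
  ],
)

```text
time_s: 9.75
ee_pos: [0.6306, 0.2249, 0.3323]
tool_rot: [180.0, 44.9, 165.0]
force: [1.0, -0.9, -0.5]
gripper_width: 0.0337
grasp_force: 30.0
```

```bash
cat >>h.py <<'E'
C=np.array([.611,.151]);PHI=75
RF=Rr.from_euler("z",PHI+90,degrees=True)*Rr.from_euler("x",180,degrees=True)*Rr.from_euler("y",-45,degrees=True)
E
python3 - <<'E'
from h import *
np.set_printoptions(precision=4,suppress=True)
s=get_state();p=np.r_[C+.088*np.array([np.cos(np.radians(PHI)),np.sin(np.radians(PHI))]),.32]
print(s["ee_pos"],s["tool_rot"],s["joint_pos"],s["force"],s["gripper_width"],go(p,RF,s))
w=snapshot("wrist");sc=snapshot("scene")
cv2.imwrite("pics/w3.png",w[:,:,::-1]);cv2.imwrite("pics/s3.png",sc[:,:,::-1])
cv2.imwrite("pics/both3.png",np.hstack([cv2.resize(w[:,:,::-1],(440,330)),cv2.resize(sc[60:330,230:520,::-1],(354,330))]))
E
```

```text
[0.6306 0.2249 0.3323] [179.9893  44.8818 164.9851] [  9.7152  -0.5225 -49.0152 104.9855  44.1501  54.6531  15.8326] [ 1.027  -0.8912 -0.4628] 0.03371578650753671 (array([0.0086, 0.0116, 0.0088]), array([ 0.0002, -0.1182, -0.0106]))
```

View pics/both3.png

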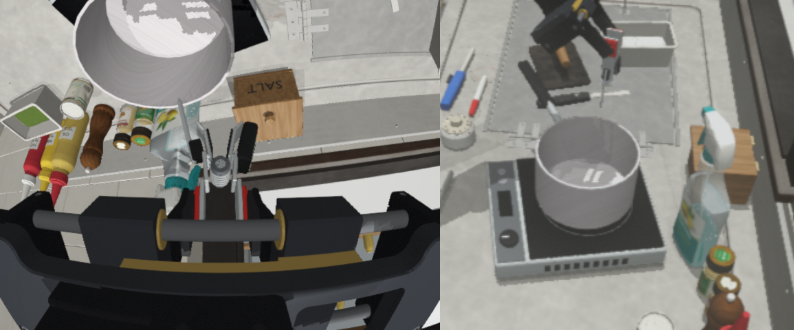

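The wrist view shows the clip upright with its pivot at about (318,244), on the tool's middle line. The probe tip is at (262,148), on the pan side. In the scene view the probe tip is near (363,148). I'll check the tip against the expected grasp geometry.

```bash
python3 - <<'E'
from h import *
np.set_printoptions(precision=4,suppress=True)
s=get_state();R=Rr.from_euler("xyz",s["tool_rot"],degrees=True).as_matrix();t=np.array(s["ee_pos"])
xc=(R[:,0]+R[:,2])*.7071;zc=(R[:,0]-R[:,2])*.7071;yc=-R[:,1]
piv=t+xc*.026-zc*.0035
tip=piv+xc*.0734+yc*.0358
print(xc,yc,zc,"piv",piv,"tip",tip,"scene px",proj("scene",tip))
o1,d1=ray("wrist",(262,148),s);o2,d2=ray("scene",(363.5,148.4));print("tri",tri(o1,d1,o2,d2))
# refine tip in scene: crop
im=cv2.imread("pics/s3.png")[80:170,330:410];w=cv2.imread("pics/w3.png")[110:270,230:400]
cv2.imwrite("pics/c3.png",np.hstack([cv2.resize(im,(400,450),interpolation=2),cv2.resize(w,(390,450),interpolation=2)]))
E
```

```text
[ 0.0003  0.0039 -1.    ] [-0.2609 -0.9654 -0.0039] [-0.9654  0.2609  0.0007] piv [0.636  0.2239 0.308 ] tip [0.6267 0.1896 0.2345] scene px [361.0185 145.6576]
tri (array([0.6326, 0.1869, 0.2306]), np.float64(0.0011394100350380304))
```

View pics/c3.png

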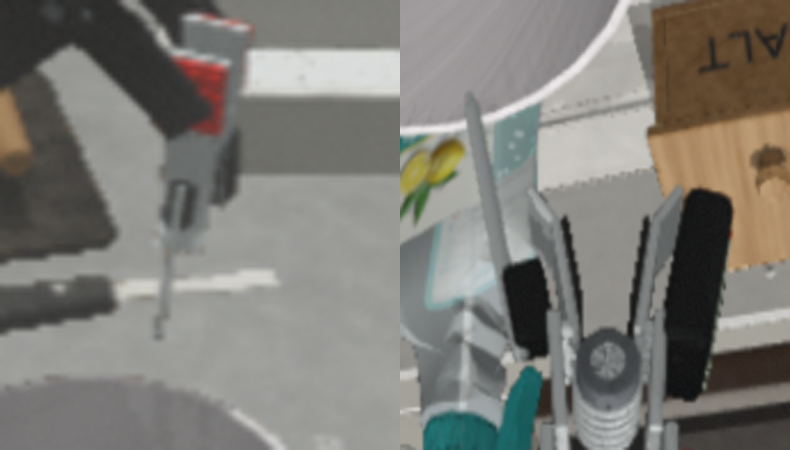

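```bash
python3 - <<'E'
from h import *
np.set_printoptions(precision=4,suppress=True)
s=get_state();R=Rr.from_euler("xyz",s["tool_rot"],degrees=True).as_matrix();t=np.array(s["ee_pos"])
xc=(R[:,0]+R[:,2])*.7071;zc=(R[:,0]-R[:,2])*.7071;yc=-R[:,1];B=np.c_[xc,yc,zc]
o1,d1=ray("wrist",(260.5,144.5),s);o2,d2=ray("scene",(361.4,147));P,g=tri(o1,d1,o2,d2);print("tip",P,g,"clip axes from TCP",B.T@(P-t))
print("lateral of pivot: wrist px u", 230+(608-400)*170/390)
for x in(.02,.023,.026,.03):   # pivot cap end (z=26 -> +.0095 from TCP) expected pixel
    X=t+xc*x+zc*.0095;M=np.array(camera_model("wrist")["mount"]);c=np.linalg.inv(M)@np.r_[R.T@(X-t),1]
    th=np.arctan2(np.hypot(*c[:2]),c[2]);K=camera_model("wrist")["mtx"];print(x,np.array([K[0][2],K[1][2]])+K[0][0]*th*c[:2]/np.hypot(*c[:2]))
print("observed v",110+360*160/450)
s=get_state();p=np.r_[C+.088*np.array([np.cos(np.radians(PHI)),np.sin(np.radians(PHI))]),.30];p-=-.0035*zc
print(go(p,RF,s))
E
```

```text
tip [0.6279 0.1882 0.2324] 0.0004475694504201625 clip axes from TCP [ 0.1015  0.0369 -0.005 ]
lateral of pivot: wrist px u 320.6666666666667
0.02 [320.1363 253.9594]
0.023 [320.1319 248.129 ]
0.026 [320.1276 242.3882]
0.03 [320.122  234.8742]
observed v 238.0
(array([0.0278, 0.0111, 0.0203]), array([ 0.0704, -0.0405, -0.2441]))
```

The grasp matches the expected geometry: the pivot is about 28 mm ahead of the TCP and the clip is upright within a degree. I'll centre it over the wall.

Request:
carry_out(
  jaw=[0.2,0.2,0.2,0.2],
  translation=[
    [0.014,0.0055,0.01],
    [0.014,0.0055,0.01],
    [0,0,0],
    [0,0,0],
  ],
  rot=[
    [0,0,-0.2],
    [0,0,0],
    [0,0,0],
    [0,0,0],
  ],
)

```text
time_s: 10.25
ee_pos: [0.6297, 0.2373, 0.2992]
tool_rot: [179.9, 44.9, 165.0]
force: [-0.2, 0.1, 0.6]
gripper_width: 0.0339
grasp_force: 29.8
```

```bash
cat >chk.py <<'E'
from h import *
np.set_printoptions(precision=4,suppress=True)
s=get_state();R=Rr.from_euler("xyz",s["tool_rot"],degrees=True).as_matrix();t=np.array(s["ee_pos"])
xc=(R[:,0]+R[:,2])*.7071;zc=(R[:,0]-R[:,2])*.7071
piv=t+.028*xc-.004*zc;v=piv[:2]-C
print("t",s["time_s"],"piv",piv,"rad",np.linalg.norm(v),"phi",np.degrees(np.arctan2(v[1],v[0])),"outward axis",np.degrees(np.arctan2(R[1,1],R[0,1])),"down axis",xc,"above seat",piv[2]-.175,"F",s["force"],"w",s["gripper_width"],s["tool_rot"])
E
python3 chk.py; python3 - <<'E'
from h import *
for n in("top","scene"):
    im=snapshot(n)[:,:,::-1].copy();cv2.imwrite(f"pics/{n}4.png",im)
    try:print(n,rimfit(n,im,(.611,.151)))
    except Exception as e:print(e)
E
```

```text
t 10.25 piv [0.6336 0.2363 0.2712] rad 0.08825501401196148 phi 75.1754985944528 outward axis 75.08415161427777 down axis [-0.0009  0.001  -1.    ] above seat 0.09622741572899512 F [-0.2316  0.0611  0.5956] w 0.033935467096010086 [179.9395  44.9361 165.0414]
top (array([0.61218988, 0.1518601 ]), np.float64(0.08710486009039814), 23, np.float64(0.0005050464616588301))
scene (array([0.6115564 , 0.15022356]), np.float64(0.0876795531947744), 23, np.float64(0.00029935764858891515))
```

Request:
carry_out(
  jaw=[0.2,0.2,0.2,0.2,0.2,0.2,0.2],
  translation=[
    [0.007,0,0.007],
    [0.007,0,0.007],
    [0.007,0,0.007],
    [0.007,0,0.007],
    [0.0035,0,0.0035],
    [0,0,0],
    [0,0,0],
  ],
  rot=[
    [0,0,0],
    [0,0,0],
    [0,0,0],
    [0,0,0],
    [0,0,0],
    [0,0,0],
    [0,0,0],
  ],
)

```text
time_s: 11.05
ee_pos: [0.6285, 0.238, 0.254]
tool_rot: [-180.0, 45.0, 165.2]
force: [0.3, -0.0, -1.4]
gripper_width: 0.0336
grasp_force: 30.0
```

```bash
python3 chk.py; python3 - <<'E'
from h import *
w=snapshot("wrist")[:,:,::-1];t=snapshot("scene")[:,:,::-1]
cv2.imwrite("pics/c5.png",np.hstack([cv2.resize(t[90:190,310:410],(400,400),interpolation=2),cv2.resize(w[90:270,220:420],(400,400),interpolation=2)]))
E
```

```text
t 11.05 piv [0.6324 0.2369 0.226 ] rad 0.08855157595103388 phi 76.02923772879302 outward axis 75.18430364271171 down axis [-0.0001 -0.0004 -1.    ] above seat 0.05097931654105364 F [ 0.268  -0.0062 -1.4382] w 0.033596443293594826 [-179.9688   44.9998  165.2064]
```

View pics/c5.png

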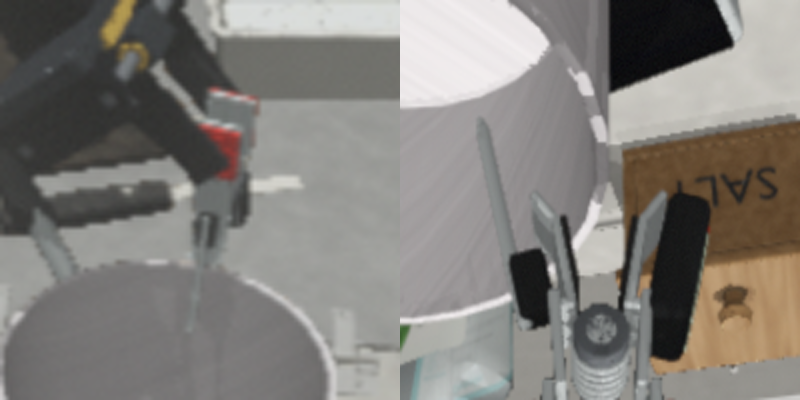

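The probe is inside the pan, and in the wrist view the rim near (600,180) runs between the two jaws at (550,230) and (645,230). I'll continue down gently.

Request:
carry_out(
  jaw=[0.2,0.2,0.2,0.2,0.2,0.2,0.2,0.2],
  translation=[
    [0.004,0,0.004],
    [0.004,0,0.004],
    [0.004,0,0.004],
    [0.004,0,0.004],
    [0.004,0,0.004],
    [0.004,0,0.004],
    [0.0025,0,0.0025],
    [0,0,0],
  ],
  rot=[
    [0,0,0],
    [0,0,0],
    [0,0,0],
    [0,0,0],
    [0,0,0],
    [0,0,0],
    [0,0,0],
    [0,0,0],
  ],
)

```text
time_s: 11.95
ee_pos: [0.6282, 0.2376, 0.2155]
tool_rot: [-179.9, 44.9, 165.2]
force: [-0.5, 0.1, -1.1]
gripper_width: 0.0333
grasp_force: 30.0
```

```bash
python3 chk.py; python3 - <<'E'
from h import *
w=snapshot("wrist")[:,:,::-1];t=snapshot("scene")[:,:,::-1]
print(rimfit("scene",t.copy(),(.611,.151)))
cv2.imwrite("pics/c6.png",np.hstack([cv2.resize(t[90:190,310:410],(400,400),interpolation=2),cv2.resize(w[90:270,220:420],(400,400),interpolation=2)]))
E
```

```text
t 11.95 piv [0.632  0.2366 0.1875] rad 0.0881218456327633 phi 76.22205826697271 outward axis 75.17314088011538 down axis [-0.0013 -0.0008 -1.    ] above seat 0.012540772981139231 F [-0.5497  0.0862 -1.1204] w 0.0333435325275352 [-179.9091   44.9401  165.2373]
(array([0.61167168, 0.15115076]), np.float64(0.08784245137249812), 23, np.float64(0.0005967992629223155))
```

View pics/c6.png

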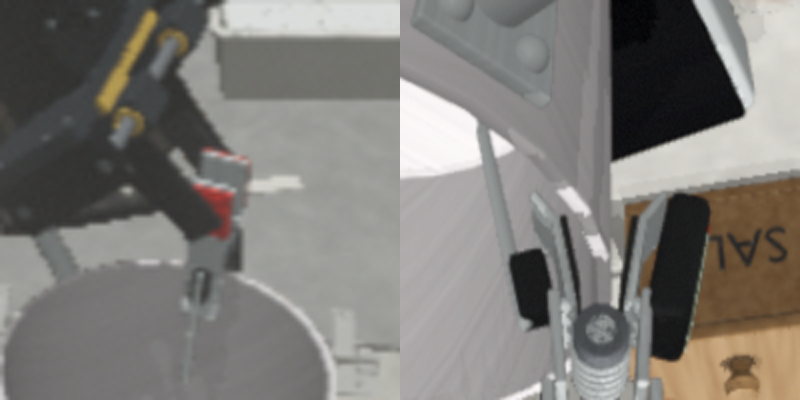

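The wall passes cleanly between the jaws at about (600,250), and the force is still nil. I'll go down the last centimetre slowly.

Request:
carry_out(
  jaw=[0.2,0.2,0.2,0.2,0.2,0.2,0.2],
  translation=[
    [0.0015,0,0.0015],
    [0.0015,0,0.0015],
    [0.0015,0,0.0015],
    [0.0015,0,0.0015],
    [0.001,0,0.001],
    [0,0,0],
    [0,0,0],
  ],
  rot=[
    [0,0,0],
    [0,0,0],
    [0,0,0],
    [0,0,0],
    [0,0,0],
    [0,0,0],
    [0,0,0],
  ],
)

```text
time_s: 12.75
ee_pos: [0.6284, 0.2379, 0.2065]
tool_rot: [-180.0, 45.0, 165.2]
force: [-0.2, -0.2, -1.0]
gripper_width: 0.0334
grasp_force: 30.0
```

Request:
carry_out(
  jaw=[0.2,0.2,0.2],
  translation=[
    [0.001,0,0.001],
    [0,0,0],
    [0,0,0],
  ],
  rot=[
    [0,0,0],
    [0,0,0],
    [0,0,0],
  ],
)

```text
time_s: 13.05
ee_pos: [0.6284, 0.2378, 0.2052]
tool_rot: [-180.0, 45.0, 165.2]
force: [0.5, 0.7, -0.6]
gripper_width: 0.0334
grasp_force: 30.0
```

```bash
python3 chk.py
```

```text
t 13.05 piv [0.6323 0.2368 0.1772] rad 0.08837406248249008 phi 76.05539254507795 outward axis 75.16723697007704 down axis [-0.0001 -0.0004 -1.    ] above seat 0.0021522971157019177 F [ 0.4814  0.6889 -0.5501] w 0.03339675902641552 [-179.9688   44.9974  165.1893]
```

Plenty of time is left, so I'll use 1 mm steps until it touches.

Request:
carry_out(
  jaw=[0.2,0.2,0.2],
  translation=[
    [0.0008,0,0.0008],
    [0,0,0],
    [0,0,0],
  ],
  rot=[
    [0,0,0],
    [0,0,0],
    [0,0,0],
  ],
)

```text
time_s: 13.35
ee_pos: [0.6284, 0.2378, 0.204]
tool_rot: [-180.0, 45.0, 165.2]
force: [-0.4, 0.8, -0.5]
gripper_width: 0.0337
grasp_force: 30.0
```

Request:
carry_out(
  jaw=[0.2,0.2,0.2],
  translation=[
    [0.0008,0,0.0008],
    [0,0,0],
    [0,0,0],
  ],
  rot=[
    [0,0,0],
    [0,0,0],
    [0,0,0],
  ],
)

```text
time_s: 13.65
ee_pos: [0.6287, 0.2379, 0.2035]
tool_rot: [-180.0, 45.1, 165.2]
force: [-0.3, -0.6, 2.0]
gripper_width: 0.0336
grasp_force: 30.0
```

Request:
carry_out(
  jaw=[0.2,0.2,0.2],
  translation=[
    [0.0005,0,0.0005],
    [0,0,0],
    [0,0,0],
  ],
  rot=[
    [0,0,0],
    [0,0,0],
    [0,0,0],
  ],
)

```text
time_s: 13.95
ee_pos: [0.6289, 0.2379, 0.2034]
tool_rot: [-180.0, 45.1, 165.2]
force: [-1.8, -0.5, 5.0]
gripper_width: 0.0335
grasp_force: 30.0
```

```bash
python3 chk.py
```

```text
t 13.95 piv [0.6328 0.2368 0.1754] rad 0.08856801019652936 phi 75.76394244194304 outward axis 75.1630710376756 down axis [ 0.0018 -0.0008 -1.    ] above seat 0.00041451836819095256 F [-1.7866 -0.4717  4.9844] w 0.033506616049236965 [-179.9725   45.1124  165.1825]
```

It's seated: about 5 N down, with the pivot 7 mm above the rim. Now I'll open slowly so the jaws bite.

Request:
carry_out(
  jaw=[0.41,0.43,0.45,0.47,0.49,0.51,0.53,0.55,0.6,0.65,0.7,0.75],
  translation=[
    [0,0,0],
    [0,0,0],
    [0,0,0],
    [0,0,0],
    [0,0,0],
    [0,0,0],
    [0,0,0],
    [0,0,0],
    [0,0,0],
    [0,0,0],
    [0,0,0],
    [0,0,0],
  ],
  rot=[
    [0,0,0],
    [0,0,0],
    [0,0,0],
    [0,0,0],
    [0,0,0],
    [0,0,0],
    [0,0,0],
    [0,0,0],
    [0,0,0],
    [0,0,0],
    [0,0,0],
    [0,0,0],
  ],
)

```text
time_s: 15.15
ee_pos: [0.6285, 0.2373, 0.2022]
tool_rot: [-179.9, 45.0, 165.2]
force: [0.4, 0.8, 0.3]
gripper_width: 0.0614
grasp_force: 0.0
```

Request:
carry_out(
  jaw=[0.8,0.8,0.8,0.8,0.8,0.8,0.8,0.8,0.8],
  translation=[
    [0,0,0],
    [0,0,0],
    [0,0,-0.005],
    [0,0,-0.01],
    [0,0,-0.02],
    [0,0,-0.03],
    [0,0,-0.03],
    [0,0,-0.03],
    [0,0,0],
  ],
  rot=[
    [0,0,0],
    [0,0,0],
    [0,0,0],
    [0,0,0],
    [0,0,0],
    [0,0,0],
    [0,0,0],
    [0,0,0],
    [0,0,0],
  ],
)

```text
time_s: 16.05
ee_pos: [0.5415, 0.2646, 0.2956]
tool_rot: [179.7, 45.4, 165.3]
force: [0.1, 0.2, 0.0]
gripper_width: 0.0696
grasp_force: 0.0
```

```bash
python3 chk.py; python3 - <<'E'
from h import *
w=snapshot("wrist")[:,:,::-1];t=snapshot("scene")[:,:,::-1]
print(rimfit("scene",t.copy(),(.611,.151)))
cv2.imwrite("pics/c7.png",np.hstack([cv2.resize(t[100:250,290:440],(400,400),interpolation=2),cv2.resize(w[90:270,220:420],(400,400),interpolation=2)]))
E
```

```text
t 16.05 piv [0.5456 0.2636 0.2676] rad 0.13023148619317368 phi 120.16036563984005 outward axis 75.47821771133484 down axis [ 0.0075  0.0014 -1.    ] above seat 0.092644916211857 F [0.1037 0.2098 0.033 ] w 0.06955212254087874 [179.7394  45.3938 165.2927]
(array([0.61156947, 0.14999366]), np.float64(0.08745309866930807), 20, np.float64(0.0003335833734101672))
```

View pics/c7.png

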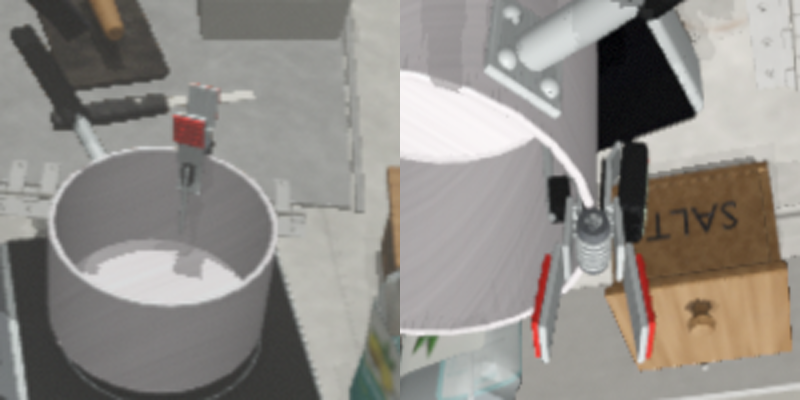

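The clip sits upright on the rim in both views: drum on the rim at (592,225) in the wrist crop, probe side inside the pan, display outside. The pan hasn't moved, within 1 mm. I'll back off, settle and hand in.

Request:
carry_out(
  jaw=[0.8,0.8,0.8,0.8,0.8,0.8,0.8,0.8],
  translation=[
    [-0.015,0,-0.015],
    [-0.015,0,-0.015],
    [-0.015,0,-0.015],
    [0,0,0],
    [0,0,0],
    [0,0,0],
    [0,0,0],
    [0,0,0],
  ],
  rot=[
    [0,0,0],
    [0,0,0],
    [0,0,0],
    [0,0,0],
    [0,0,0],
    [0,0,0],
    [0,0,0],
    [0,0,0],
  ],
)

```text
time_s: 16.95
ee_pos: [0.5428, 0.2602, 0.353]
tool_rot: [-179.9, 44.9, 165.3]
force: [-1.0, 0.1, 0.8]
gripper_width: 0.0697
grasp_force: 0.0
```

```bash
python3 - <<'E'
from h import *
t=snapshot("scene")[:,:,::-1].astype(int);a=t[100:250,340:400]
m=(a[:,:,2]>a[:,:,1]+60)&(a[:,:,2]>a[:,:,0]+60)
print("red lever px",np.argwhere(m).mean(0)+[100,340],m.sum(),get_state()["force"])
print(hand_in())
E
```

```text
red lever px [146.74418605 360.3255814 ] 43 [-0.20202073 -0.23282947 -0.8489878 ]
the job is handed in; nothing more can be done
None
```

The thermometer is clipped upright on the pan's rim and holds by itself, probe inside and display outside; the pan moved no more than about 1 mm, nothing else was touched, and I handed the job in at about 17 s of the 48 s allowed (no verdict was returned).

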